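Snug the rack clamp with the inner knob, lock it with the outer ring

TASK

Clamp the wooden block in the small rack clamp: turn the small inner (upper) knob clockwise until the jaw has pushed the block flat against the fence and presses on it snugly, with about 10 N and never more than 20 N, without moving the large outer ring below it. Then let go and turn the outer ring clockwise to its stop to lock the clamp, without turning the inner knob. Leave the other things on the bench alone.

Things in the scene. Friction and masses are not known exactly. Their poses are not given: they have to be found in the camera images.
- clamp: Grey rack clamp, bolted down: flange 100 x 124 x 8 mm, housing 90 x 86 mm, 30 mm high. Origin on the bench top under the vertical axis of both knobs; z up; x points the way the jaw moves, to the block and fence. Sprung jaw 76 mm wide, 26 mm high, its face at x = 59 to 63 mm (unmeasured) when joint knob reads 0. Within 85 mm of the axis only the knobs are higher than 31 mm
- knob_center (a point): Centre of the inner knob: round fluted steel knob, 36 mm in diameter, from 60 to 88 mm above the bench, on the same vertical axis as the ring; this point is 74 mm above the bench. A 4 mm gap lies between its underside and the ring's top
- knob (a joint): Inner knob angle, rad; grows clockwise seen from above; starts at 0 to 0.2. Drives the jaw 14 mm per rad through a 4 N/mm spring: with the block home (at 0.55 to 1.2) each 0.1 rad adds 5.6 N. Friction up to 0.28 N m holds it where it is left (how much is felt depends on how it is moved); jaw force adds 0.014 N m per N to that: at 10 N, 0.14 N m above the free-turning level read the same way
- ring_center (a point): Centre of the outer ring: knurled aluminium ring knob, 60 mm in diameter, from 34 to 56 mm above the bench, below the inner knob; this point is 45 mm above the bench. Fingers can straddle the inner knob to take it (12 mm radially between the two rims)
- ring (a joint): Angle of the outer lock ring, rad; grows as it is turned clockwise seen from above; starts at 0.1 to 0.4, hard stop (locked) at 1.3. It turns easily, 0.10 N m
- ring_mark (a point): Index mark on the top of the outer ring, 28 mm from the axis; turns with the ring
- block_center (a point): Centre of the wooden block, an offcut 60 x 100 x 18 mm, loose on the bench between jaw and fence; x along the 60 mm that are clamped, z up; this point is 9 mm up. The fence, an aluminium angle 124 mm long and 28 mm high, parallel to the jaw, is bolted with its face anywhere from 131 to 136 mm along the clamp's x (unmeasured)
- chuck_key: Drill chuck key 59 x 60 x 15 mm lying behind the clamp; origin under its middle; leave alone
- bolt: Steel bolt, 42 mm long, 19 mm across, lying beside the block; origin under its middle; leave alone
- tape_roll: Roll of black tape, 58 mm across and 18 mm high, lying beside the clamp; origin under its middle; leave alone
- jar: Clear jar of screws with a lid, 63 mm across and 79 mm high, on the bench farther back; origin under its middle; leave alone
Not all that is in view belongs to the job. Several things look just like the part that bears block_center: the one meant starts farthest to the robot's right.

How it is judged:
By the outcome, as a careful person would: the job done as asked, in the order asked, and still so for the second after the job is handed in, with the robot touching nothing.
It also fails if it takes over 72 s, if anything falls off the work surface, if the arm or the gripper's body presses on something with over 40 N, if the wrist force passes 120 N, or if a joint passes its speed limit or range.

ROBOT

A 6-joint arm with a two-finger parallel gripper is mounted at the origin on a cart in front of the work surface, level with it; the furniture and walls round the work are solid. World frame = base frame: x ahead of the robot, y to its left, z up, the work surface at z = 0. Lengths are in m, angles in rad, forces in N, time in s.
With the tool pointing down it reaches from about 0.35 to 0.725 m from the base axis. Payload 4.3 kg.
Tool frame: the origin (TCP) lies where the fingers leave the gripper's body, on its centre line; the fingertips stand 73 mm ahead of it and the grasp point (between the pads) lies grip_point_offset ahead of it (grip_point_offset is the distance from the TCP to the grasp point, in m); z points along the fingers, y is the line along which they close (so a half turn about z gives the same grasp; the last joint's range is limited). The gripper opens to 85 mm and grips with 20 to 120 N. Pads are 22 mm wide; open, the fingers measure 114 mm over their backs; the gripper's body (76 mm by 85 mm) begins 54 mm behind the grasp point. The pads swing forward as they close: fully open they stand 13 mm farther back than shut.
Start: joints at [1.074, 0.377, 0.081, 1.274, 0, 1.46], TCP at [0.217, 0.533, 0.304] pointing down, gripper open.
Joint ranges: [-2.72, 2.72], [-0.84, 1.66], [-1.02, 1.22], [-1.77, 2.12], [-1.37, 1.28], [-3.14, 3.14]. Speed limits (rad/s): [2.57, 2.57, 3.14, 3.14, 3.14, 3.14].

INTERFACE

Orientations are given as a rotation vector (axis times angle).
In Python, from plant import state, read_camera, camera_info, sign_off, grip_point_offset gives the robot as it stands. The module is installed in compiled form; this text tells all that it offers.
- The arm moves only by the tool drive_tool, never from a script. Its argument "plan" is a list that holds one entry, the list of rows, each a list of 7 numbers: the closure, from 0 (fully open) to 1 (shut), then the shift along the tool's x, y, z in cm, then the turn, a rotation vector about the tool's x, y, z in rad. In form: [[[gripper, tx, ty, tz, wx, wy, wz], ...]]. A call has 1 to 8 rows; each row is the pose to reach, as a shift and turn from the pose commanded when the call began, along the tool's axes at that moment; what a row does not reach only later rows make up. A row lasts 1/12 s, in which the tool goes at most 41.7 mm and 7.16 degrees, less where a joint would pass 70% of its speed; a pose out of reach is approached as far as the arm can. A call with a gripper value outside its range is refused whole. The fingers move at their own pace and stop on an object; "newtons" is the grip in N (left out, the last holds). Time passes only in rows, so rows that repeat a pose let the fingers close. It gives the time, the measured TCP pose, the force, the opening and the grip force at its end, in the units of the state.
- state(): the state, without advancing time (a new reading comes with each control period).
- read_camera(name): name is "side" or "top" or "wrist"; returns (picture, depth): 400x640x3 uint8, red, green, blue; 400x640 float32, m along the optical axis (not along the pixel's ray), 0 where there is no reading.
- camera_info(name): a dict with "camera_matrix" (3x3 intrinsics, pixels), "dist_coeffs" ([k1, k2, p1, p2, k3] as OpenCV has them; the pictures are not rectified), "rvec" (rotation vector, rad) and "tvec" (3), from world to camera coordinates, as OpenCV has them. Camera axes: x right, y down, z forward; pixel columns grow to the right and rows downward; lengths in m; the calibration is good to about 2 mm. A picture is of the moment at which its call begins: read the wrist's pose just before it. camera_info takes no time and is no camera call; for the wrist camera it gives the pose at the moment of the call.
- sign_off(): hands the job in; it is judged then, once.
The state is a dict: "time_s": time; "joints": joint angles; "dq": joint speeds; "effort": joint torques, N m; "eef_pos": TCP position; "ee_rot": TCP orientation; "wrist_force": force on the tool from outside, world axes, zero at the start; "wrist_torque": the same for the moment, N m; "finger_gap": opening from 0.0 (shut) to 1.0 (fully open); "grasp_force": force on a finger pad.
Only numpy, scipy, OpenCV 4.12 (cv2) and the standard library are available. Lean on these libraries where they do the work, as an engineer would, in place of code of your own. Each camera call takes 0.05 s, during which the arm holds its last target. There are 200 camera calls.

## Working session

There is one attempt and no reset: what is moved stays moved. The work goes in short steps, Python scripts to look and compute and a tool call to move; the robot and the scene stay as the last step left them, time stands still between calls to the robot, and variables do not carry over. Pictures are saved under pics/ and viewed, at most 10 in all, crops included, and the job is handed in when it is done.

Besides the shell and the picture viewer there is one more tool, called after ">>>" as name(argument=value, ...) on one line, values as JSON. drive_tool: Moves the arm, as the interface text tells. Its arguments: {"type":"object","properties":{"plan":{"type":"array"},"newtons":{"type":"number"}},"required":["plan"]}

```bash
mkdir -p pics
cat > h.py <<'E'
import numpy as np, cv2
from plant import *
def snap(n,f):
    ci=camera_info(n); p,d=read_camera(n); cv2.imwrite('pics/'+f,p[:,:,::-1]); np.savez('pics/'+f[:-4],p=p,d=d,K=ci['camera_matrix'],D=ci['dist_coeffs'],r=ci['rvec'],t=ci['tvec']); return p,d
def load(f):
    z=np.load('pics/'+f+'.npz'); return z
def world(z,uv,h=None):
    """pixel -> world using depth, or plane z=h"""
    uv=np.array(uv,float).reshape(-1,1,2)
    n=cv2.undistortPoints(uv,z['K'],z['D'])[:,0]; R=cv2.Rodrigues(z['r'])[0]; t=np.array(z['t']).ravel()
    ray=np.c_[n,np.ones(len(n))]; C=-R.T@t; w=ray@R
    if h is None:
        s=np.array([z['d'][int(v),int(u)] for u,v in uv[:,0]])
    else: s=(h-C[2])/w[:,2]
    return C+w*s[:,None]
E
python3 - <<'E'
from h import *
p,d=snap('top','top0.png'); q,e=snap('side','side0.png')
cv2.imwrite('pics/both0.png',cv2.resize(np.vstack([p,q]),(480,600))[:,:,::-1])
s=state();print({k:np.round(v,3).tolist() for k,v in s.items()},grip_point_offset if not callable(grip_point_offset) else grip_point_offset())
E
```

```text
{'time_s': 0.1, 'joints': [1.074, 0.378, 0.08, 1.274, -0.0, 1.46], 'dq': [0.002, -0.001, 0.004, 0.001, 0.001, -0.0], 'effort': [0.001, -46.469, 27.058, 0.012, -0.0, 0.0], 'eef_pos': [0.217, 0.532, 0.303], 'ee_rot': [-0.604, -3.082, 0.003], 'wrist_force': [0.264, 0.366, 0.192], 'wrist_torque': [-0.032, -0.007, 0.004], 'grasp_force': 0.0, 'finger_gap': 0.999} 0.0539
```

View pics/top0.png

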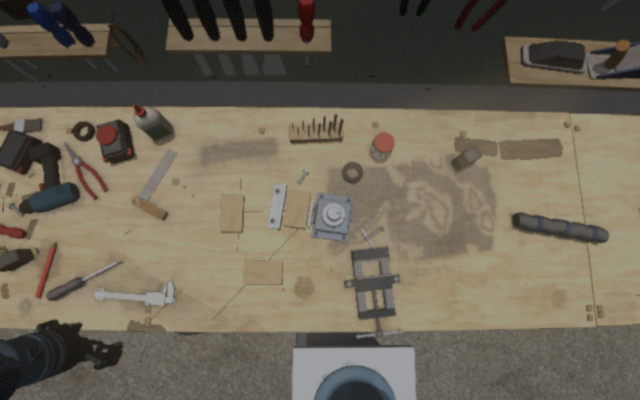

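View pics/side0.png

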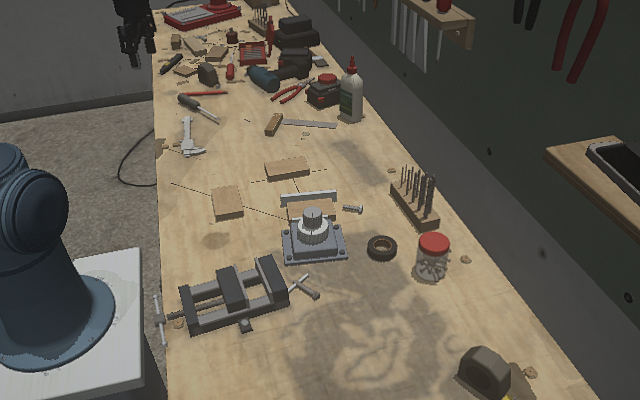

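Three look-alike blocks appear in the top view: (232,213), (263,272) and (297,209). The one at (297,209) is farthest right and lies between jaw (315,215) and fence (277,206), so it's the one meant. I'll confirm this in a crop and measure the knob.

Run:
```python
from h import *
z=load('top0'); p=z['p'][165:265,255:375]
cv2.imwrite('pics/crop1.png',cv2.resize(p,None,fx=6,fy=6,interpolation=cv2.INTER_CUBIC)[:,:,::-1])
# height map points near the clamp
vv,uu=np.mgrid[170:260,260:375]; uv=np.c_[uu.ravel(),vv.ravel()]
W=world(z,uv)
for a,b in((.083,.092),(.05,.058),(.027,.033)):
    m=(W[:,2]>a)&(W[:,2]<b); print(a,m.sum(),np.round(W[m].mean(0),4),np.round(W[m].min(0),3),np.round(W[m].max(0),3))
z=load('side0'); vv,uu=np.mgrid[195:270,270:360]; W=world(z,np.c_[uu.ravel(),vv.ravel()])
for a,b in((.083,.092),(.05,.058)):
    m=(W[:,2]>a)&(W[:,2]<b); print('side',a,m.sum(),np.round(W[m].mean(0),4),np.round(W[m].min(0),3),np.round(W[m].max(0),3))
```

```text
0.083 163 [0.4941 0.0568 0.0873] [0.476 0.038 0.083] [0.512 0.074 0.091]
0.05 291 [0.4672 0.0383 0.0541] [ 0.377 -0.049  0.05 ] [0.522 0.085 0.058]
0.027 690 [0.4951 0.0797 0.0294] [ 0.378 -0.034  0.027] [0.581 0.207 0.033]
side 0.083 190 [0.4921 0.0507 0.0864] [0.475 0.034 0.083] [0.511 0.071 0.09 ]
side 0.05 314 [0.4901 0.0416 0.0542] [0.462 0.022 0.05 ] [0.523 0.078 0.058]
```

View pics/crop1.png

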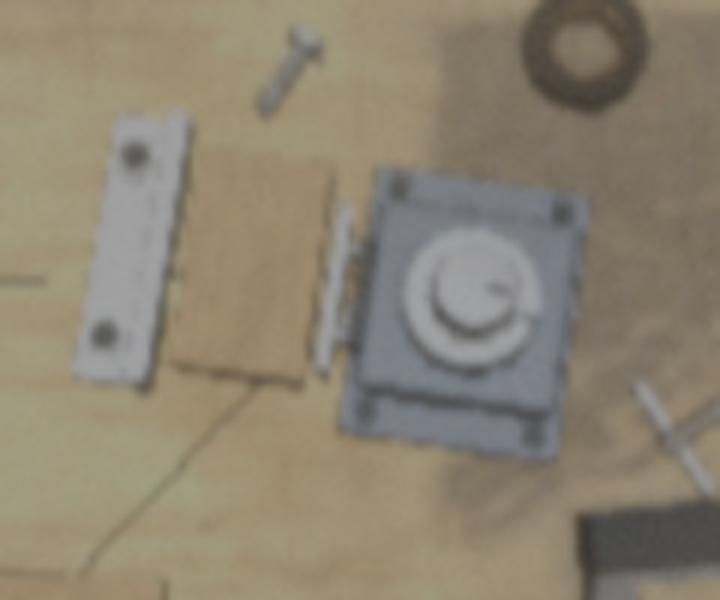

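The crop confirms it: the block at crop (255,265) lies between jaw (335,290) and fence (130,250), and the fluted knob sits on the ring at (470,290). Next I move above the knob.

>>> drive_tool(plan=[[[0.4,-3,-2.3,0.6,0,0,0],[0.4,-6,-4.6,1.2,0,0,0],[0.4,-9,-7,1.7,0,0,0],[0.4,-12,-9.3,2.3,0,0,0],[0.4,-15,-11.6,2.9,0,0,0],[0.4,-18,-13.9,3.5,0,0,0],[0.4,-21,-16.2,4,0,0,0],[0.4,-24,-18.5,4.6,0,0,0]]], newtons=60)

```text
time_s: 0.77
eef_pos: [0.3697, 0.2689, 0.2575]
ee_rot: [-0.603, -3.083, 0.0]
wrist_force: [1.2, 0.4, 1.0]
finger_gap: 0.606
grasp_force: 0.0
```

>>> drive_tool(plan=[[[0.4,-3,-2.3,0.6,0,0,0],[0.4,-6,-4.6,1.2,0,0,0],[0.4,-9,-7,1.7,0,0,0],[0.4,-12,-9.3,2.3,0,0,0],[0.4,-15,-11.6,2.9,0,0,0],[0.4,-18,-13.9,3.5,0,0,0],[0.4,-19.6,-15.3,3.6,0,0,0],[0.4,-19.6,-15.3,3.6,0,0,0]]])

```text
time_s: 1.43
eef_pos: [0.4949, 0.0514, 0.2211]
ee_rot: [0.612, 3.081, -0.002]
wrist_force: [-0.3, -0.2, -0.4]
finger_gap: 0.602
grasp_force: 0.0
```

```bash
cat > st.py <<'E'
from plant import *; import numpy as np
from scipy.spatial.transform import Rotation as R
s=state(); print({k:np.round(s[k],4).tolist() for k in('time_s','eef_pos','wrist_force','wrist_torque','finger_gap','grasp_force')},'j6',round(s['joints'][5],3),'e6',round(s['effort'][5],3)); print(R.from_rotvec(s['ee_rot']).as_matrix().round(4).tolist())
E
python3 st.py
python3 - <<'E'
from h import *
p,d=snap('wrist','w1.png'); q,e=snap('side','s1.png')
z=load('w1')
vv,uu=np.mgrid[0:400:2,0:640:2]; W=world(z,np.c_[uu.ravel(),vv.ravel()]); u=np.c_[uu.ravel(),vv.ravel()]
near=np.hypot(W[:,0]-.494,W[:,1]-.055)<.05
for a,b in((.08,.095),(.05,.06)):
    m=(W[:,2]>a)&(W[:,2]<b)&near; print(a,m.sum(), m.any() and (np.round(W[m].mean(0),4),np.round(W[m].min(0),4),np.round(W[m].max(0),4),u[m].min(0),u[m].max(0)))
cv2.imwrite('pics/c2.png',np.hstack([p, cv2.resize(q[100:300,230:390],(320,400))])[:,::1,::-1][:, :960])
E
```

```text
{'time_s': 1.4333, 'eef_pos': [0.4949, 0.0514, 0.2211], 'wrist_force': [-0.3038, -0.1793, -0.3889], 'wrist_torque': [-0.0281, 0.0391, 0.0419], 'finger_gap': 0.6018, 'grasp_force': 0.0} j6 0.369 e6 -0.255
[[-0.924, 0.3823, 0.0001], [0.3823, 0.924, -0.0015], [-0.0007, -0.0013, -1.0]]
0.08 516 (array([0.4913, 0.0562, 0.0877]), array([0.474 , 0.0382, 0.0804]), array([0.5102, 0.0739, 0.09  ]), array([298, 182]), array([348, 232]))
0.05 504 (array([0.4836, 0.0587, 0.0558]), array([0.4625, 0.0251, 0.0507]), array([0.5232, 0.0858, 0.058 ]), array([286, 160]), array([360, 232]))
```

View pics/w1.png

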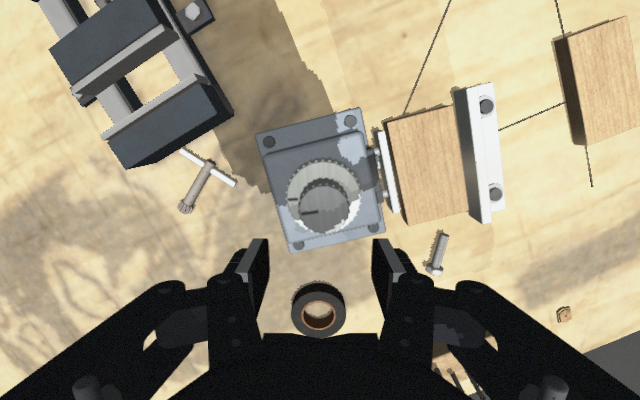

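View pics/s1.png

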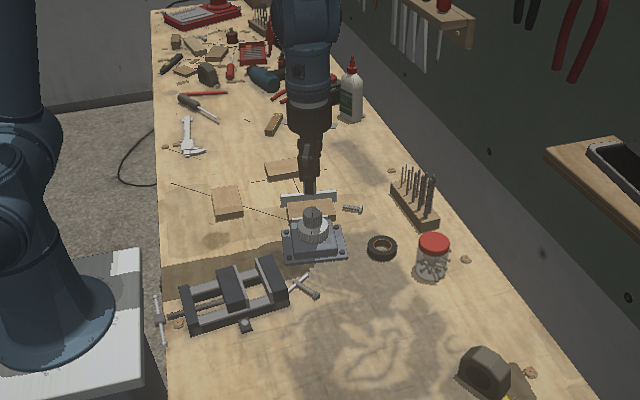

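The wrist view shows the knob top at (323,207) on the ring, its index mark at (310,213), the jaw at (390,170) just off the block and the fingertips at (257,243) and (382,243). The side view shows the fingers over the clamp near (311,185). Next I measure the fingertip height.

Run:
```python
from h import *
for f,sl in(('s1',np.mgrid[130:200,290:330]),('w1',np.mgrid[235:400,200:440])):
    z=load(f); W=world(z,np.c_[sl[1].ravel(),sl[0].ravel()])
    m=(np.hypot(W[:,0]-.495,W[:,1]-.0515)<.07)&(W[:,2]>.1)&(W[:,2]<.23)
    print(f,m.sum(),np.sort(W[m][:,2])[[0,3,10,30]].round(4)); lo=W[m][W[m][:,2]<np.sort(W[m][:,2])[10]+.004]; print(lo.mean(0).round(4),lo.min(0).round(4),lo.max(0).round(4))
a=.493-.4949,.056-.0514
print('tool shift cm',100*(-.924*a[0]+.3823*a[1]),100*(.3823*a[0]+.924*a[1]))
```

```text
s1 528 [0.1504 0.1512 0.1526 0.1579]
[0.4894 0.0347 0.1532] [0.473  0.0174 0.1504] [0.5142 0.0747 0.1566]
w1 11734 [0.1512 0.1519 0.1525 0.1533]
[0.4939 0.0533 0.1545] [0.4734 0.0246 0.1512] [0.5147 0.086  0.1565]
tool shift cm 0.3514180000000012 0.3524029999999996
```

>>> drive_tool(plan=[[[0.4,0.35,0.35,1,0,0,0],[0.4,0.35,0.35,3.5,0,0,0],[0.4,0.35,0.35,5.5,0,0,0],[0.4,0.35,0.35,7,0,0,0],[0.4,0.35,0.35,8,0,0,0],[0.4,0.35,0.35,8.5,0,0,0],[0.4,0.35,0.35,8.5,0,0,0],[0.4,0.35,0.35,8.5,0,0,0]]])

```text
time_s: 2.2
eef_pos: [0.4914, 0.0601, 0.1374]
ee_rot: [0.602, 3.083, 0.0]
wrist_force: [0.6, 0.8, 0.2]
finger_gap: 0.6
grasp_force: 0.0
```

```bash
python3 st.py
```

```text
{'time_s': 2.2, 'eef_pos': [0.4914, 0.0601, 0.1374], 'wrist_force': [0.5615, 0.7693, 0.2407], 'wrist_torque': [0.0251, -0.0691, 0.0247], 'finger_gap': 0.6003, 'grasp_force': 0.0} j6 0.379 e6 0.001
[[-0.9264, 0.3765, 0.0004], [0.3765, 0.9264, 0.0002], [-0.0003, 0.0003, -1.0]]
```

>>> drive_tool(plan=[[[0.5,0,0,0,0,0,0],[0.55,0,0,0,0,0,0],[0.6,0,0,0,0,0,0],[0.65,0,0,0,0,0,0],[0.7,0,0,0,0,0,0],[0.7,0,0,0,0,0,0]]], newtons=60)

```text
time_s: 2.7
eef_pos: [0.4905, 0.0564, 0.1387]
ee_rot: [0.607, 3.081, -0.014]
wrist_force: [-7.4, -10.3, 12.3]
finger_gap: 0.398
grasp_force: 58.5
```

```bash
python3 st.py
```

```text
{'time_s': 2.7, 'eef_pos': [0.4905, 0.0564, 0.1387], 'wrist_force': [-7.3875, -10.3185, 12.2788], 'wrist_torque': [-2.3596, 1.4302, -0.0138], 'finger_gap': 0.3977, 'grasp_force': 58.4651} j6 0.379 e6 -0.038
[[-0.9253, 0.3793, -0.0008], [0.3793, 0.9252, -0.0092], [-0.0027, -0.0088, -1.0]]
```

>>> drive_tool(plan=[[[0.7,0.05,-0.2,-0.1,0,0,0],[0.7,0.05,-0.4,-0.15,0,0,0],[0.7,0.05,-0.4,-0.15,0,0,0],[0.7,0.05,-0.4,-0.15,0,0,0]]])

```text
time_s: 3.03
eef_pos: [0.4902, 0.0557, 0.1388]
ee_rot: [0.604, 3.081, -0.001]
wrist_force: [2.9, -3.0, -3.9]
finger_gap: 0.396
grasp_force: 61.6
```

```bash
python3 st.py
```

```text
{'time_s': 3.0333, 'eef_pos': [0.4902, 0.0557, 0.1388], 'wrist_force': [2.8613, -2.9787, -3.9011], 'wrist_torque': [-0.7799, -0.4156, -0.1759], 'finger_gap': 0.3962, 'grasp_force': 61.5545} j6 0.372 e6 -0.189
[[-0.9259, 0.3778, 0.0018], [0.3778, 0.9259, -0.0011], [-0.0021, -0.0004, -1.0]]
```

>>> drive_tool(plan=[[[0.5,0,0,0,0,0,0],[0.45,0,0,0,0,0,0],[0.45,-0.1,0,0,0,0,0],[0.45,-0.1,0,0,0,0,0],[0.45,-0.1,0,0,0,0,0],[0.45,-0.1,0,0,0,0,0]]])

```text
time_s: 3.53
eef_pos: [0.4902, 0.0559, 0.1385]
ee_rot: [-0.603, -3.083, -0.0]
wrist_force: [-0.1, -0.9, -0.0]
finger_gap: 0.549
grasp_force: 0.0
```

```bash
python3 st.py
python3 - <<'E'
from h import *
from scipy.optimize import least_squares
p,d=snap('wrist','w2.png'); z=load('w2')
vv,uu=np.mgrid[0:400,0:640]; W=world(z,np.c_[uu.ravel(),vv.ravel()])
r=np.hypot(W[:,0]-.493,W[:,1]-.056)
for a,b in((.084,.091),(.0535,.058)):
    m=(W[:,2]>a)&(W[:,2]<b)&(r<.035); print(a,m.sum(),W[m].mean(0).round(4),W[m].min(0).round(4),W[m].max(0).round(4))
E
```

```text
{'time_s': 3.5333, 'eef_pos': [0.4902, 0.0559, 0.1385], 'wrist_force': [-0.0823, -0.8748, -0.016], 'wrist_torque': [0.0158, -0.0079, -0.0098], 'finger_gap': 0.549, 'grasp_force': 0.0} j6 0.371 e6 -0.0
[[-0.9262, 0.377, 0.0001], [0.377, 0.9262, 0.0003], [0.0001, 0.0003, -1.0]]
0.084 5210 [0.4907 0.0568 0.0879] [0.4693 0.0281 0.084 ] [0.5105 0.0907 0.091 ]
0.0535 3556 [0.4799 0.0613 0.056 ] [0.462  0.0264 0.0535] [0.5196 0.0862 0.058 ]
```

View pics/w2.png

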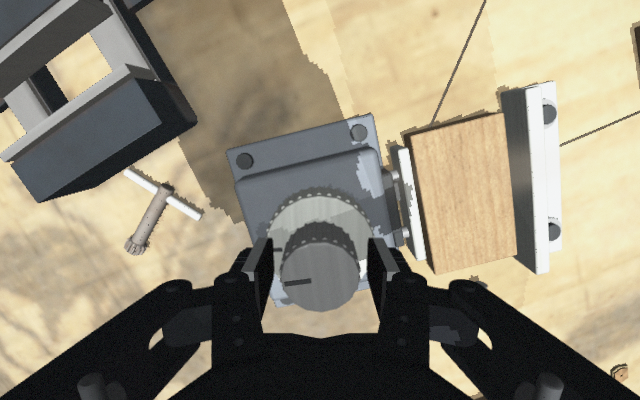

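The wrist view shows the knob top disc spanning about x 281–358 with its bottom edge at y 312, centred between the fingers near (319,273). The jaw hasn't pushed the block home yet.

Run:
```python
from h import *
z=load('w2')
print(world(z,[(281,273),(358,273),(319.5,312),(319.5,235)],.088).round(4).tolist())
vv,uu=np.mgrid[225:320,275:365]; W=world(z,np.c_[uu.ravel(),vv.ravel()]); m=(W[:,2]>.0855)&(W[:,2]<.0905)
a=m.reshape(uu.shape).astype(np.uint8); n,l,s,c=cv2.connectedComponentsWithStats(a); k=1+s[1:,4].argmax(); print(s[k],c[k]+[275,225])
cc,_=cv2.minEnclosingCircle(np.argwhere(l==k)[:,::-1].astype(np.float32)); cc=np.array(cc)+[275,225]; print(cc,_)
for q in(cc,c[k]+[275,225]): w=world(z,q,.088)[0];print(w.round(4)); e=w[:2]-[.4902,.0559]; print('tool cm',100*(-.926*e[0]+.377*e[1]),100*(.377*e[0]+.926*e[1]))
```

```text
[[0.4841, 0.041, 0.088], [0.4969, 0.0725, 0.088], [0.5091, 0.0492, 0.088], [0.4738, 0.0635, 0.088]]
[   4   13   81   75 4473] [319.54549519 275.21283255]
[319.09716797 274.63628387] 40.261810302734375
[0.4912 0.0563 0.088 ]
tool cm -0.0774840597580489 0.07124939494897714
[0.4915 0.0563 0.088 ]
tool cm -0.10599269660546935 0.09107864541156557
```

>>> drive_tool(plan=[[[0.45,-0.1,0.05,0,0,0,0],[0.5,-0.1,0.05,0,0,0,0],[0.55,-0.1,0.05,0,0,0,0],[0.6,-0.1,0.05,0,0,0,0],[0.65,-0.1,0.05,0,0,0,0],[0.7,-0.1,0.05,0,0,0,0],[0.7,-0.1,0.05,0,0,0,0]]])

```text
time_s: 4.17
eef_pos: [0.4912, 0.0554, 0.1388]
ee_rot: [0.604, 3.083, -0.002]
wrist_force: [-2.6, -1.6, 5.8]
finger_gap: 0.401
grasp_force: 59.3
```

```bash
python3 st.py
```

```text
{'time_s': 4.1667, 'eef_pos': [0.4912, 0.0554, 0.1388], 'wrist_force': [-2.6041, -1.5514, 5.8403], 'wrist_torque': [-0.4025, 0.4117, -0.0334], 'finger_gap': 0.4007, 'grasp_force': 59.2627} j6 0.372 e6 -0.006
[[-0.926, 0.3775, -0.0], [0.3775, 0.926, -0.0011], [-0.0004, -0.001, -1.0]]
```

>>> drive_tool(plan=[[[0.7,0,0,0,0,0,0.04],[0.7,0,0,0,0,0,0.08],[0.7,0,0,0,0,0,0.12],[0.7,0,0,0,0,0,0.16]]])

```text
time_s: 4.5
eef_pos: [0.4913, 0.0556, 0.1388]
ee_rot: [0.85, 3.024, -0.001]
wrist_force: [-2.4, -0.7, 4.4]
finger_gap: 0.401
grasp_force: 59.1
```

```bash
python3 st.py
```

```text
{'time_s': 4.5, 'eef_pos': [0.4913, 0.0556, 0.1388], 'wrist_force': [-2.4023, -0.6537, 4.4431], 'wrist_torque': [-0.3284, 0.416, 0.2771], 'finger_gap': 0.4014, 'grasp_force': 59.0847} j6 0.533 e6 -0.103
[[-0.8535, 0.521, 0.0002], [0.521, 0.8535, -0.0008], [-0.0006, -0.0005, -1.0]]
```

>>> drive_tool(plan=[[[0.7,0,0,0,0,0,0.04],[0.7,0,0,0,0,0,0.08]]])

```text
time_s: 4.67
eef_pos: [0.4914, 0.0556, 0.1388]
ee_rot: [0.97, 2.988, -0.001]
wrist_force: [-1.6, -1.1, 5.5]
finger_gap: 0.397
grasp_force: 59.1
```

```bash
python3 st.py
```

```text
{'time_s': 4.6667, 'eef_pos': [0.4914, 0.0556, 0.1388], 'wrist_force': [-1.579, -1.0546, 5.5027], 'wrist_torque': [-0.2825, 0.3668, 0.2714], 'finger_gap': 0.3966, 'grasp_force': 59.0998} j6 0.613 e6 -0.103
[[-0.8092, 0.5875, 0.0003], [0.5875, 0.8092, -0.0006], [-0.0006, -0.0003, -1.0]]
```

>>> drive_tool(plan=[[[0.7,0,0,0,0,0,0.04],[0.7,0,0,0,0,0,0.08]]])

```text
time_s: 4.83
eef_pos: [0.4914, 0.0557, 0.1388]
ee_rot: [1.089, 2.946, -0.0]
wrist_force: [-2.0, -1.4, 5.3]
finger_gap: 0.402
grasp_force: 59.1
```

```bash
python3 st.py
```

```text
{'time_s': 4.8333, 'eef_pos': [0.4914, 0.0557, 0.1388], 'wrist_force': [-1.9982, -1.4414, 5.2826], 'wrist_torque': [-0.2896, 0.3288, 0.2707], 'finger_gap': 0.4021, 'grasp_force': 59.1157} j6 0.693 e6 -0.1
[[-0.7597, 0.6503, 0.0004], [0.6503, 0.7597, -0.0004], [-0.0005, -0.0001, -1.0]]
```

>>> drive_tool(plan=[[[0.7,0,0,0,0,0,0.04],[0.7,0,0,0,0,0,0.08]]])

```text
time_s: 5.0
eef_pos: [0.4914, 0.0557, 0.1388]
ee_rot: [1.206, 2.9, -0.0]
wrist_force: [-1.4, -0.6, 4.6]
finger_gap: 0.4
grasp_force: 59.1
```

```bash
python3 st.py
```

```text
{'time_s': 5.0, 'eef_pos': [0.4914, 0.0557, 0.1388], 'wrist_force': [-1.4259, -0.6342, 4.6295], 'wrist_torque': [-0.2315, 0.2891, 0.3486], 'finger_gap': 0.4005, 'grasp_force': 59.1343} j6 0.773 e6 -0.1
[[-0.7053, 0.7089, 0.0005], [0.7089, 0.7053, -0.0003], [-0.0005, 0.0001, -1.0]]
```

>>> drive_tool(plan=[[[0.7,0,0,0,0,0,0.04],[0.7,0,0,0,0,0,0.08]]])

```text
time_s: 5.17
eef_pos: [0.4915, 0.0558, 0.1388]
ee_rot: [1.321, 2.85, 0.0]
wrist_force: [-1.8, -0.2, 4.1]
finger_gap: 0.397
grasp_force: 59.2
```

```bash
python3 st.py
```

```text
{'time_s': 5.1667, 'eef_pos': [0.4915, 0.0558, 0.1388], 'wrist_force': [-1.8267, -0.2245, 4.1], 'wrist_torque': [-0.2036, 0.3178, 0.2885], 'finger_gap': 0.3968, 'grasp_force': 59.1535} j6 0.853 e6 -0.099
[[-0.6464, 0.763, 0.0006], [0.763, 0.6464, -0.0001], [-0.0005, 0.0004, -1.0]]
```

>>> drive_tool(plan=[[[0.7,0,0,0,0,0,0.04],[0.7,0,0,0,0,0,0.08]]])

```text
time_s: 5.33
eef_pos: [0.4916, 0.0559, 0.1388]
ee_rot: [1.433, 2.795, 0.001]
wrist_force: [-1.4, -0.7, 4.7]
finger_gap: 0.402
grasp_force: 59.2
```

```bash
python3 st.py
```

```text
{'time_s': 5.3333, 'eef_pos': [0.4916, 0.0559, 0.1388], 'wrist_force': [-1.3599, -0.6748, 4.6887], 'wrist_torque': [-0.1426, 0.2989, 0.336], 'finger_gap': 0.4016, 'grasp_force': 59.1734} j6 0.933 e6 -0.098
[[-0.5834, 0.8122, 0.0008], [0.8122, 0.5834, 0.0001], [-0.0004, 0.0007, -1.0]]
```

>>> drive_tool(plan=[[[0.7,0,0,0,0,0,0.04]]])

```text
time_s: 5.42
eef_pos: [0.4916, 0.0559, 0.1388]
ee_rot: [1.489, 2.766, 0.001]
wrist_force: [-0.7, 1.0, 3.1]
finger_gap: 0.405
grasp_force: 59.2
```

```bash
python3 st.py
```

```text
{'time_s': 5.4167, 'eef_pos': [0.4916, 0.0559, 0.1388], 'wrist_force': [-0.7243, 0.9555, 3.146], 'wrist_torque': [-0.1649, 0.2844, 0.2797], 'finger_gap': 0.4055, 'grasp_force': 59.1843} j6 0.973 e6 -0.098
[[-0.5505, 0.8349, 0.0008], [0.8349, 0.5505, 0.0001], [-0.0003, 0.0008, -1.0]]
```

>>> drive_tool(plan=[[[0.7,0,0,0,0,0,0.04]]])

```text
time_s: 5.5
eef_pos: [0.4916, 0.0559, 0.1388]
ee_rot: [1.544, 2.735, 0.001]
wrist_force: [-1.5, -0.5, 4.2]
finger_gap: 0.398
grasp_force: 59.2
```

```bash
python3 st.py|head -1|cut -c90-
```

```text
774], 'wrist_torque': [-0.1547, 0.3036, 0.3191], 'finger_gap': 0.3984, 'grasp_force': 59.1944} j6 1.013 e6 -0.098
```

>>> drive_tool(plan=[[[0.7,0,0,0,0,0,0.04]]])

```text
time_s: 5.58
eef_pos: [0.4917, 0.0559, 0.1388]
ee_rot: [1.598, 2.704, 0.001]
wrist_force: [0.2, 0.1, 4.0]
finger_gap: 0.406
grasp_force: 59.2
```

```bash
python3 st.py|head -1|cut -c90-
```

```text
.9556], 'wrist_torque': [-0.0812, 0.2204, 0.2957], 'finger_gap': 0.4061, 'grasp_force': 59.2066} j6 1.053 e6 -0.098
```

>>> drive_tool(plan=[[[0.7,0,0,0,0,0,0.04]]])

```text
time_s: 5.67
eef_pos: [0.4917, 0.0559, 0.1388]
ee_rot: [1.652, 2.671, 0.001]
wrist_force: [-0.5, -0.5, 4.0]
finger_gap: 0.4
grasp_force: 59.2
```

```bash
python3 st.py|head -1|cut -c90-; python3 -c "
from h import *
snap('wrist','w3.png')"
```

```text
3.9817], 'wrist_torque': [-0.0592, 0.1473, 0.3325], 'finger_gap': 0.4005, 'grasp_force': 59.2175} j6 1.093 e6 -0.098
```

View pics/w3.png

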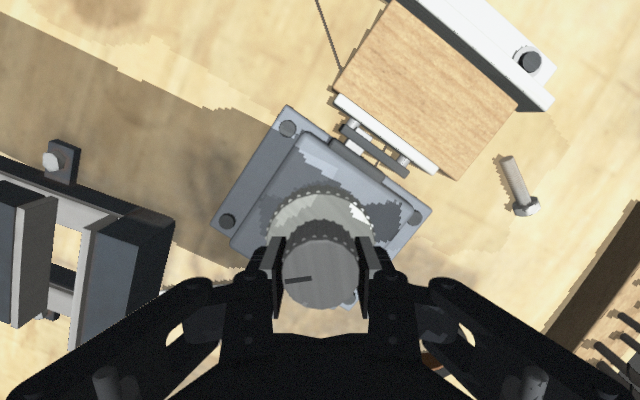

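The wrist view shows the jaw (390,135) on the block (430,85), and the fence's dark face (470,45) just beyond it. I'll measure the remaining gap from the depth.

Run:
```python
from h import *
vv,uu=np.mgrid[0:220,300:560]
for f,(a,b) in (('w2',(0,0)),('w3',(0,0))):
    z=load(f)
    vv,uu=np.mgrid[0:280,300:600]
    W=world(z,np.c_[uu.ravel(),vv.ravel()])
    k=W-[.4917,.056,0]
    # fence top direction
    m=(W[:,2]>.0245)&(W[:,2]<.031)&(k[:,1]>.11)&(k[:,1]<.18)
    F=k[m][:,:2]; (cx,cy),sz,ang=cv2.minAreaRect((F*1000).astype(np.float32)); print(f,m.sum(),(cx,cy),sz,ang)
    pts=cv2.boxPoints(((cx,cy),sz,ang)); e=[pts[1]-pts[0],pts[2]-pts[1]]; L=max(e,key=np.linalg.norm); L/=np.linalg.norm(L); n=np.array([-L[1],L[0]]); n*=np.sign(n[1]); L=np.array([n[1],-n[0]])
    print('n',n)
    X=k[:,:2]@n*1000; Y=k[:,:2]@L*1000
    for y0 in(-30,-15,0,15,30):
        o=[]
        for lo,hi,x0,x1 in((.022,.031,115,175),(.014,.021,60,150),(.022,.031,45,85)):
            s=(abs(Y-y0)<4)&(W[:,2]>lo)&(W[:,2]<hi)&(X>x0)&(X<x1); o.append((s.sum(),np.percentile(X[s],[2,98]).round(1).tolist() if s.sum()>5 else None))
        print(y0,'fence',o[0],'block',o[1],'jaw',o[2])
```

```text
w2 3358 (27.991085052490234, 138.26052856445312) (12.540133476257324, 124.3727798461914) 81.57605743408203
n [0.14649633 0.98921126]
-30 fence (np.int64(286), [135.1, 145.3]) block (np.int64(1289), [68.1, 136.0]) jaw (np.int64(166), [56.4, 63.3])
-15 fence (np.int64(271), [135.0, 144.9]) block (np.int64(1222), [68.6, 136.1]) jaw (np.int64(306), [45.2, 63.1])
0 fence (np.int64(245), [135.1, 144.6]) block (np.int64(1149), [69.2, 136.2]) jaw (np.int64(250), [45.4, 63.3])
15 fence (np.int64(231), [135.3, 144.8]) block (np.int64(1081), [69.4, 136.2]) jaw (np.int64(226), [45.3, 63.3])
30 fence (np.int64(219), [135.3, 144.9]) block (np.int64(1022), [69.6, 136.1]) jaw (np.int64(130), [56.8, 63.5])
w3 3339 (39.01518249511719, 136.38723754882812) (11.508773803710938, 102.2398910522461) 81.65032958984375
n [0.14521387 0.9894003 ]
-30 fence (np.int64(98), [135.2, 138.4]) block (np.int64(1546), [75.2, 135.9]) jaw (np.int64(181), [66.6, 73.4])
-15 fence (np.int64(341), [135.4, 145.3]) block (np.int64(1534), [65.1, 135.7]) jaw (np.int64(562), [45.5, 73.0])
0 fence (np.int64(331), [135.3, 145.4]) block (np.int64(1440), [75.2, 136.1]) jaw (np.int64(422), [45.4, 73.1])
15 fence (np.int64(316), [135.5, 145.0]) block (np.int64(1416), [66.2, 135.8]) jaw (np.int64(343), [45.7, 73.2])
30 fence (np.int64(303), [135.3, 145.2]) block (np.int64(1325), [75.4, 135.9]) jaw (np.int64(159), [45.1, 73.4])
```

>>> drive_tool(plan=[[[0.7,0,0,0,0,0,0.04],[0.7,0,0,0,0,0,0.08]]])

```text
time_s: 5.88
eef_pos: [0.4918, 0.056, 0.1388]
ee_rot: [1.757, 2.604, 0.002]
wrist_force: [0.1, 1.2, 3.3]
finger_gap: 0.396
grasp_force: 59.2
```

```bash
python3 st.py|head -1|cut -c90-
```

```text
2638], 'wrist_torque': [-0.0548, 0.1161, 0.2645], 'finger_gap': 0.3957, 'grasp_force': 59.2191} j6 1.172 e6 -0.115
```

>>> drive_tool(plan=[[[0.7,0,0,0,0,0,0.04]]])

```text
time_s: 5.97
eef_pos: [0.4918, 0.056, 0.1388]
ee_rot: [1.809, 2.568, 0.002]
wrist_force: [-0.6, 0.2, 3.2]
finger_gap: 0.397
grasp_force: 59.2
```

```bash
python3 st.py|head -1|cut -c90-
```

```text
.2322], 'wrist_torque': [-0.094, 0.1421, 0.3099], 'finger_gap': 0.3974, 'grasp_force': 59.2158} j6 1.212 e6 -0.098
```

>>> drive_tool(plan=[[[0.7,0,0,0,0,0,0.04]]])

```text
time_s: 6.05
eef_pos: [0.4919, 0.056, 0.1388]
ee_rot: [1.859, 2.531, 0.002]
wrist_force: [0.9, 1.2, 3.2]
finger_gap: 0.398
grasp_force: 59.2
```

```bash
python3 st.py|head -1|cut -c90-
```

```text
23], 'wrist_torque': [-0.0334, 0.1501, 0.3341], 'finger_gap': 0.3982, 'grasp_force': 59.2283} j6 1.252 e6 -0.096
```

>>> drive_tool(plan=[[[0.7,0,0,0,0,0,0.04]]])

```text
time_s: 6.13
eef_pos: [0.4919, 0.056, 0.1388]
ee_rot: [1.91, 2.494, 0.002]
wrist_force: [0.1, 0.0, 3.3]
finger_gap: 0.399
grasp_force: 59.2
```

```bash
python3 st.py|head -1|cut -c90-
```

```text
2767], 'wrist_torque': [0.0323, 0.0893, 0.3154], 'finger_gap': 0.3988, 'grasp_force': 59.2406} j6 1.292 e6 -0.065
```

>>> drive_tool(plan=[[[0.7,0,0,0,0,0,0.04]]])

```text
time_s: 6.22
eef_pos: [0.492, 0.056, 0.1388]
ee_rot: [1.959, 2.455, 0.002]
wrist_force: [1.0, 0.9, 2.5]
finger_gap: 0.402
grasp_force: 59.3
```

```bash
python3 st.py|head -1|cut -c90-
```

```text
615], 'wrist_torque': [-0.0271, 0.1309, 0.2881], 'finger_gap': 0.4019, 'grasp_force': 59.2526} j6 1.332 e6 -0.034
```

>>> drive_tool(plan=[[[0.7,0,0,0,0,0,0.04]]])

```text
time_s: 6.3
eef_pos: [0.492, 0.056, 0.1388]
ee_rot: [2.007, 2.415, 0.002]
wrist_force: [0.6, -0.1, 3.0]
finger_gap: 0.399
grasp_force: 59.3
```

```bash
python3 st.py|head -1|cut -c90-
```

```text
4], 'wrist_torque': [0.0073, 0.0621, 0.39], 'finger_gap': 0.3994, 'grasp_force': 59.2657} j6 1.372 e6 -0.005
```

>>> drive_tool(plan=[[[0.7,0,0,0,0,0,0.04]]])

```text
time_s: 6.38
eef_pos: [0.4921, 0.056, 0.1388]
ee_rot: [2.055, 2.375, 0.002]
wrist_force: [0.8, 0.5, 3.9]
finger_gap: 0.402
grasp_force: 59.3
```

```bash
python3 st.py|head -1|cut -c90-
```

```text
8651], 'wrist_torque': [-0.0321, 0.0544, 0.3332], 'finger_gap': 0.4025, 'grasp_force': 59.2788} j6 1.412 e6 0.025
```

>>> drive_tool(plan=[[[0.7,0,0,0,0,0,0.03]]])

```text
time_s: 6.47
eef_pos: [0.4921, 0.0561, 0.1388]
ee_rot: [2.09, 2.344, 0.003]
wrist_force: [0.7, 0.2, 3.4]
finger_gap: 0.396
grasp_force: 59.3
```

```bash
python3 st.py|head -1|cut -c90-; python3 -c "
from h import *
snap('wrist','w4.png')"; python3 st.py|head -1|cut -c90-
```

```text
.3675], 'wrist_torque': [0.0105, -0.0077, 0.4244], 'finger_gap': 0.396, 'grasp_force': 59.2867} j6 1.441 e6 0.206
722], 'wrist_torque': [0.0152, 0.0366, 0.2166], 'finger_gap': 0.3962, 'grasp_force': 59.3182} j6 1.442 e6 0.387
```

>>> drive_tool(plan=[[[0.65,0,0,0,0,0,0],[0.5,0,0,0,0,0,0],[0.4,0,0,0,0,0,0],[0.4,0,0,0,0,0,0]]])

```text
time_s: 6.85
eef_pos: [0.4909, 0.0558, 0.138]
ee_rot: [-2.09, -2.344, 0.001]
wrist_force: [-0.0, -0.2, -0.4]
finger_gap: 0.601
grasp_force: 0.0
```

```bash
python3 st.py
python3 - <<'E'
from h import *
snap('wrist','w5.png')
for f in('w4','w5'):
    z=load(f); vv,uu=np.mgrid[0:250,100:560]; W=world(z,np.c_[uu.ravel(),vv.ravel()]); k=W-[.4917,.056,0]
    n=np.array([.1458,.9893]); L=np.array([n[1],-n[0]]); X=k[:,:2]@n*1000; Y=k[:,:2]@L*1000
    for y0 in(-30,-15,0,15,30):
        o=[]
        for lo,hi,x0,x1 in((.022,.031,115,175),(.022,.031,45,85)):
            s=(abs(Y-y0)<4)&(W[:,2]>lo)&(W[:,2]<hi)&(X>x0)&(X<x1); o.append(np.percentile(X[s],[2,98]).round(1).tolist() if s.sum()>5 else None)
        print(f,y0,o)
E
```

```text
{'time_s': 6.85, 'eef_pos': [0.4909, 0.0558, 0.138], 'wrist_force': [-0.0012, -0.169, -0.4072], 'wrist_torque': [-0.0051, 0.0426, -0.0154], 'finger_gap': 0.601, 'grasp_force': 0.0} j6 1.441 e6 -0.003
[[-0.114, 0.9935, -0.0011], [0.9935, 0.114, 0.0001], [0.0002, -0.0011, -1.0]]
w4 -30 [None, [69.0, 75.9]]
w4 -15 [None, [45.5, 75.2]]
w4 0 [[135.3, 136.0], [45.4, 75.4]]
w4 15 [[135.4, 138.6], [45.7, 75.5]]
w4 30 [[135.3, 143.0], [66.4, 75.7]]
w5 -30 [None, [69.0, 75.8]]
w5 -15 [None, [45.6, 75.2]]
w5 0 [None, [45.4, 75.3]]
w5 15 [[135.3, 138.1], [45.6, 75.4]]
w5 30 [[135.2, 142.3], [64.6, 75.8]]
```

The jaw face sits 60 mm from the fence, so the block is home. The spring deflection is about 2.7 mm, or about 11 N. Next is the ring: open fully, go down and straddle it.

>>> drive_tool(plan=[[[0,0,0.1,-1,0,0,0],[0,0,0.1,-1,0,0,0],[0,0,0.1,-0.5,0,0,0],[0,0,0.1,0.5,0,0,0],[0,0,0.1,1.5,0,0,0],[0,0,0.1,2.5,0,0,0],[0,0,0.1,3.2,0,0,0],[0,0,0.1,3.2,0,0,0]]])

```text
time_s: 7.57
eef_pos: [0.4905, 0.0559, 0.1039]
ee_rot: [-2.089, -2.342, 0.005]
wrist_force: [-1.3, -0.2, -1.0]
finger_gap: 0.999
grasp_force: 0.0
```

>>> drive_tool(plan=[[[0,0,0,0,0,0,0],[0.15,0,0,0,0,0,0],[0.2,0,0,0,0,0,0],[0.25,0,0,0,0,0,0],[0.3,0,0,0,0,0,0],[0.35,0,0,0,0,0,0],[0.4,0,0,0,0,0,0],[0.4,0,0,0,0,0,0]]], newtons=40)

```text
time_s: 8.23
eef_pos: [0.4923, 0.0559, 0.1072]
ee_rot: [2.091, 2.344, 0.0]
wrist_force: [-2.2, -1.1, 5.3]
finger_gap: 0.685
grasp_force: 41.8
```

```bash
python3 st.py
```

```text
{'time_s': 8.2333, 'eef_pos': [0.4923, 0.0559, 0.1072], 'wrist_force': [-2.181, -1.1141, 5.3087], 'wrist_torque': [-0.0914, 0.5303, -0.0073], 'finger_gap': 0.685, 'grasp_force': 41.8431} j6 1.442 e6 -0.015
[[-0.1137, 0.9935, 0.0004], [0.9935, 0.1137, -0.0001], [-0.0002, 0.0004, -1.0]]
```

>>> drive_tool(plan=[[[0.4,0,0,0,0,0,0.08],[0.4,0,0,0,0,0,0.16],[0.4,0,0,0,0,0,0.24],[0.4,0,0,0,0,0,0.32],[0.4,0,0,0,0,0,0.4],[0.4,0,0,0,0,0,0.48]]])

```text
time_s: 8.73
eef_pos: [0.4927, 0.0559, 0.1072]
ee_rot: [2.591, 1.775, 0.001]
wrist_force: [-0.7, -0.0, 4.7]
finger_gap: 0.688
grasp_force: 41.8
```

```bash
python3 st.py
```

```text
{'time_s': 8.7333, 'eef_pos': [0.4927, 0.0559, 0.1072], 'wrist_force': [-0.6647, -0.0097, 4.6531], 'wrist_torque': [-0.0455, 0.2578, 0.1255], 'finger_gap': 0.6879, 'grasp_force': 41.7966} j6 1.925 e6 -0.672
[[0.3613, 0.9325, 0.0012], [0.9325, -0.3613, -0.0003], [0.0002, 0.0012, -1.0]]
```

>>> drive_tool(plan=[[[0.4,0,0,0,0,0,0.08],[0.4,0,0,0,0,0,0.16],[0.4,0,0,0,0,0,0.24],[0.4,0,0,0,0,0,0.32],[0.4,0,0,0,0,0,0.38]]])

```text
time_s: 9.15
eef_pos: [0.493, 0.0557, 0.1072]
ee_rot: [2.879, 1.254, 0.002]
wrist_force: [-0.6, -0.8, 3.3]
finger_gap: 0.685
grasp_force: 42.0
```

```bash
python3 st.py
```

```text
{'time_s': 9.15, 'eef_pos': [0.493, 0.0557, 0.1072], 'wrist_force': [-0.6455, -0.8425, 3.2807], 'wrist_torque': [-0.2064, 0.1792, 0.0664], 'finger_gap': 0.6854, 'grasp_force': 41.9785} j6 2.305 e6 -0.352
[[0.6812, 0.7321, 0.0016], [0.7321, -0.6812, -0.0007], [0.0006, 0.0017, -1.0]]
```

>>> drive_tool(plan=[[[0.4,0,0,0,0,0,0.04],[0.4,0,0,0,0,0,0.08]]])

```text
time_s: 9.32
eef_pos: [0.493, 0.0556, 0.1072]
ee_rot: [2.926, 1.14, 0.002]
wrist_force: [-0.3, -1.1, 3.6]
finger_gap: 0.686
grasp_force: 42.0
```

```bash
python3 st.py
```

```text
{'time_s': 9.3167, 'eef_pos': [0.493, 0.0556, 0.1072], 'wrist_force': [-0.3107, -1.1217, 3.6351], 'wrist_torque': [-0.227, 0.136, 0.1248], 'finger_gap': 0.6864, 'grasp_force': 42.0048} j6 2.384 e6 -0.273
[[0.7365, 0.6764, 0.0018], [0.6764, -0.7365, -0.0008], [0.0008, 0.0018, -1.0]]
```

>>> drive_tool(plan=[[[0.4,0,0,0,0,0,0.04],[0.4,0,0,0,0,0,0.08]]])

```text
time_s: 9.48
eef_pos: [0.4931, 0.0556, 0.1072]
ee_rot: [2.969, 1.022, 0.002]
wrist_force: [0.8, -1.4, 3.5]
finger_gap: 0.685
grasp_force: 42.0
```

```bash
python3 st.py|head -1|cut -c90-
```

```text
3.4723], 'wrist_torque': [-0.2341, 0.1148, 0.1318], 'finger_gap': 0.685, 'grasp_force': 42.0358} j6 2.463 e6 -0.285
```

>>> drive_tool(plan=[[[0.4,0,0,0,0,0,0.04],[0.4,0,0,0,0,0,0.08]]])

```text
time_s: 9.65
eef_pos: [0.4935, 0.0557, 0.1073]
ee_rot: [3.007, 0.906, 0.004]
wrist_force: [1.3, 1.5, -4.3]
finger_gap: 0.687
grasp_force: 44.0
```

```bash
python3 st.py|head -1|cut -c90-
```

```text
3063], 'wrist_torque': [0.024, 0.0819, 0.8094], 'finger_gap': 0.687, 'grasp_force': 43.9638} j6 2.542 e6 0.699
```

>>> drive_tool(plan=[[[0.4,0,0,0,0,0,0.04],[0.4,0,0,0,0,0,0.08]]])

```text
time_s: 9.82
eef_pos: [0.4953, 0.0566, 0.1073]
ee_rot: [-3.041, -0.787, -0.01]
wrist_force: [10.7, 4.0, -5.7]
finger_gap: 0.684
grasp_force: 44.6
```

```bash
python3 st.py|head -1|cut -c90-
```

```text
-5.7325], 'wrist_torque': [0.7694, -2.2737, 0.9015], 'finger_gap': 0.6839, 'grasp_force': 44.6363} j6 2.621 e6 0.779
```

>>> drive_tool(plan=[[[0.2,0,0,0,0,0,0],[0,0,0,0,0,0,0],[0,0,0,0,0,0,0],[0,0,0,0,0,0,0],[0,0,0,-1,0,0,0],[0,0,0,-3,0,0,0],[0,0,0,-6,0,0,0],[0,0,0,-9,0,0,0]]])

```text
time_s: 10.48
eef_pos: [0.4912, 0.0559, 0.1974]
ee_rot: [-3.041, -0.784, 0.003]
wrist_force: [0.5, 0.6, -0.2]
finger_gap: 0.997
grasp_force: 0.0
```

>>> drive_tool(plan=[[[0,0,0,-2,0,0,-0.1],[0,0,0,-3,0,0,-0.2],[0,0,0,-3,0,0,-0.2]]])

```text
time_s: 10.73
eef_pos: [0.494, 0.0559, 0.23]
ee_rot: [2.946, 1.086, 0.009]
wrist_force: [0.1, -0.3, 0.1]
finger_gap: 1.004
grasp_force: 0.0
```

```bash
python3 st.py; python3 -c "
from h import *
snap('wrist','w6.png')"
```

```text
{'time_s': 10.7333, 'eef_pos': [0.494, 0.0559, 0.23], 'wrist_force': [0.1361, -0.2826, 0.1406], 'wrist_torque': [-0.0568, -0.0661, -0.0684], 'finger_gap': 1.0042, 'grasp_force': 0.0} j6 2.42 e6 -0.706
[[0.7607, 0.6491, 0.0061], [0.6491, -0.7607, -0.0001], [0.0046, 0.004, -1.0]]
```

View pics/w6.png

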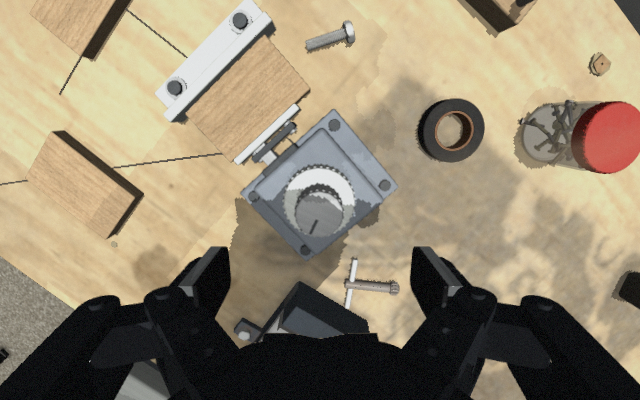

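The block sits flat between jaw (265,140) and fence (215,60), and the fingers are clear. The knob mark is at (314,228) around centre (320,213). I'll check that the knob angle and jaw held.

Run:
```python
from h import *
for f,pts in(('w2',[(319.5,274),(297,282)]),('w4',None),('w6',[(320,213),(314,228)])):
    z=load(f)
    if pts: 
        w=world(z,pts,.088); e=w[1]-w[0]; print(f,w.round(4)[0],'mark angle cw',round(-np.arctan2(e[1],e[0]),2))
z=load('w6'); vv,uu=np.mgrid[0:250,100:420]; W=world(z,np.c_[uu.ravel(),vv.ravel()]); k=W-[.4917,.056,0]
n=np.array([.1458,.9893]); L=np.array([n[1],-n[0]]); X=k[:,:2]@n*1000; Y=k[:,:2]@L*1000
for y0 in(-30,0,30):
    print(y0,[np.percentile(X[s],[2,98]).round(1).tolist() for a,b in((115,175),(45,85)) for s in[(abs(Y-y0)<4)&(W[:,2]>.022)&(W[:,2]<.031)&(X>a)&(X<b)] if s.sum()>5])
m=z['p'][150:250,260:390]; cv2.imwrite('pics/c6.png',cv2.resize(m,None,fx=5,fy=5,interpolation=cv2.INTER_CUBIC)[:,:,::-1])
```

```text
w2 [0.491  0.0566 0.088 ] mark angle cw 1.58
w6 [0.4948 0.0558 0.088 ] mark angle cw 2.8
-30 [[135.4, 144.9], [68.4, 75.2]]
0 [[135.6, 144.9], [45.3, 74.8]]
30 [[135.5, 145.3], [62.2, 75.4]]
```

View pics/c6.png

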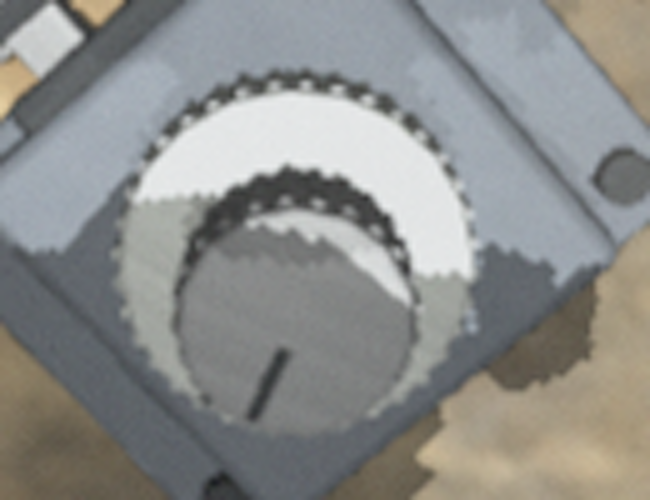

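The knob mark turned about 1.1 rad in all, which matches the clamping turn, so locking the ring didn't move it. The jaw is still at 75 mm with the block against the fence. The ring mark, now at crop (205,398), turned about 1.1 rad, and the torque rose to 0.8 N m at the stop. I'm handing in.

```bash
python3 -c "
from plant import *
print(sign_off())"
```

```text
the job is handed in; nothing more can be done
None
```

The block is clamped flat against the fence at an estimated 11 N (from knob angle and jaw position), the outer ring is turned to its stop without moving the inner knob, and the job was handed in at about 11 s with the gripper clear.

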